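# Lay out a Gram-staining station

### The job

Set up the staining station in working order, from the slide box towards the rinse beaker: stand the three dropper bottles down in the wells of the white rack, the blue bottle in the end well nearer the slide box, the brown one in the middle well and the magenta one in the end well on the beaker's side. Someone left the blue marker pen on the lid of the blue slide box: lay it lengthways in the rack's front tray, and lay the white paper-wrapped pack of slides in its place, flat in the middle of the lid and lengthways with the box, where it stays dry. Keep the bottles upright all the while, and leave the beaker, the timer and the wash bottle where they stand.

Things in the scene. Friction and masses are not known exactly. Their poses are not given: they have to be found in the camera images.
- stain_blue: Round dropper bottle, blue-green glass with a white ribbed collar and dark grey teat. Glass body 36 mm across, sides straight up to about 45 mm, then a shoulder and thinner collar, 93 mm tall in all with its rubber teat. It stands upright on a flat base; origin at the centre of its underside, z up. Turning it about z makes no difference.
- stain_brown: Round dropper bottle, brown (amber) glass with a black collar and teat and a green band on its label. Glass body 36 mm across, sides straight up to about 45 mm, then a shoulder and thinner collar, 85 mm tall in all with its rubber teat. It stands upright on a flat base; origin at the centre of its underside, z up. Turning it about z makes no difference.
- stain_magenta: Round dropper bottle, magenta (dark pink) glass with a black collar and teat. Glass body 36 mm across, sides straight up to about 45 mm, then a shoulder and thinner collar, 81 mm tall in all with its rubber teat. It stands upright on a flat base; origin at the centre of its underside, z up. Turning it about z makes no difference.
- marker: Marker pen, white with a blue cap and blue bands, lying flat, at first on the slide box's lid: 12 mm wide, 130 mm long, 12 mm high at the grip. Origin under its middle on the underside; y runs along the pen, z up.
- slide_pack: White paper-wrapped block of microscope slides with a blue stripe, 28 mm wide (x), 78 mm long (y), 25 mm high. Origin at the centre of its underside.
- stain_rack: White rack, fixed, 106 mm deep (x, away from the robot), 204 long (y, to the left); origin: centre of underside. Rear block 18 mm high with 3 round wells 45 wide, 3 mm chamfer, dark floors 6 mm above the bench, at x = 25 mm, y = -64, 0, 64. Front: pen tray 44 wide (x -47 to -3), 192 long inside, dark floor 6 mm up, rim 10 mm high; middle at x = -25, y = 0.
- slide_box: Closed blue slide box, fixed to the bench, 96 mm deep (x), 165 mm long (y), flat lid 40 mm above the bench. Origin at the centre of its underside. It stands at the left or the right end of the rack.
- beaker: Clear plastic rinse beaker with a pipette standing in it, 77 mm across (92 mm with its spout), 147 mm high with the pipette; it stands loose beyond the other end of the rack from the slide box. Origin at the centre of its underside. Not to be moved.
- timer: White bench timer with a display and three coloured keys, 48 x 70 mm, 56 mm high, loose, behind the rack, below a fixed wall shelf (underside 0.51 m above the bench, front edge at x = 0.62 m, from y = 0.16 m to the right). Origin at the centre of its underside. Not to be moved.
- wash_bottle: White wash bottle with a red cap and bent red spout, 63 mm across, 206 mm high, loose, at the back left. Origin on its underside, 27 mm from the middle of its body, which lies on its +y side. Not to be moved.
Not all that is in view belongs to the job. What is shaped like the stain_brown but purple is not meant.

How it is judged (in metres and radians):
At the end, for the whole second after the job is handed in: Bottles upright (0.1 rad) on the well floors, within 8 mm of centre: blue in the end well nearer the slide box, brown in the middle, magenta in the other. Marker lying along the tray (0.3 rad). Pack flat on the lid, within 15 mm of its centre in x and y and 0.2 rad of its length. All at rest (((y of slide_box in the frame of stain_rack above 0 m and x of stain_blue in the frame of stain_rack between 0.017 and 0.033 m and y of stain_blue in the frame of stain_rack between 0.056 and 0.072 m and x of stain_brown in the frame of stain_rack between 0.017 and 0.033 m and y of stain_brown in the frame of stain_rack between -0.008 and 0.008 m and x of stain_magenta in the frame of stain_rack between 0.017 and 0.033 m and y of stain_magenta in the frame of stain_rack between -0.072 and -0.056 m) or (y of slide_box in the frame of stain_rack below 0 m and x of stain_blue in the frame of stain_rack between 0.017 and 0.033 m and y of stain_blue in the frame of stain_rack between -0.072 and -0.056 m and x of stain_brown in the frame of stain_rack between 0.017 and 0.033 m and y of stain_brown in the frame of stain_rack between -0.008 and 0.008 m and x of stain_magenta in the frame of stain_rack between 0.017 and 0.033 m and y of stain_magenta in the frame of stain_rack between 0.056 and 0.072 m)) and z of stain_blue in the frame of stain_rack between 0.002 and 0.01 m and angle between each of stain_blue, stain_brown, stain_magenta, slide_pack's own z axis and vertical below 0.1 rad and z of stain_brown in the frame of stain_rack between 0.002 and 0.01 m and z of stain_magenta in the frame of stain_rack between 0.002 and 0.01 m and x of marker in the frame of stain_rack between -0.043 and -0.007 m and y of marker in the frame of stain_rack between -0.035 and 0.035 m and z of marker in the frame of stain_rack below 0.014 m and angle between the y axis of marker and the y axis of stain_rack, either way round below 0.3 rad and x of slide_pack in the frame of slide_box between -0.015 and 0.015 m and y of slide_pack in the frame of slide_box between -0.015 and 0.015 m and z of slide_pack in the frame of slide_box between 0.036 and 0.045 m and angle between the y axis of slide_pack and the y axis of slide_box, either way round below 0.2 rad and linear speed of each of stain_blue, stain_brown, stain_magenta, marker, slide_pack below 0.02 m/s); the robot touches nothing.
It fails at once if a dropper bottle was tipped by more than 0.5 rad (angle between any of stain_blue, stain_brown, stain_magenta's own z axis and vertical above 0.5 rad).
It fails at once if the beaker, the timer or the wash bottle was moved by more than 20 mm (distance of any of beaker, timer, wash_bottle from where it was at the start of the episode above 0.02 m).
It also fails if it takes over 109 s, if anything falls off the work surface, if the arm or the gripper's body presses on something with over 40 N, if the wrist force passes 120 N, or if a joint passes its speed limit or range.

### The arm

A 7-joint arm with a two-finger parallel gripper is mounted at the origin on a cart in front of the work surface, level with it; the furniture and walls round the work are solid. World frame = base frame: x ahead of the robot, y to its left, z up, the work surface at z = 0. Lengths are in mm, angles in rad, forces in N, time in s.
With the tool pointing down it reaches from about 350 to 900 mm from the base axis. Payload 19.9 kg.
Tool frame: the origin (TCP) lies on the mounting face of the last link; the fingertips stand robot.nose_length ahead of it and the grasp point (between the pads) lies 155 mm ahead of it (robot.nose_length is the distance from the TCP to the fingertips, in mm); z points along the fingers, y is the line along which they close (so a half turn about z gives the same grasp; the last joint's range is limited). The gripper opens to 85 mm and grips with 20 to 120 N. Pads are 22 mm wide; open, the fingers measure 114 mm over their backs; the gripper's body (76 mm by 85 mm) begins 54 mm behind the grasp point. The pads swing forward as they close: fully open they stand 13 mm farther back than shut.
Start: joints at [-1.175, 0.417, -0.01, 1.614, 0.005, 1.111, -0.053], TCP at [264.388, 566.32, 404.66] pointing down, gripper open.
Joint ranges: [-2.81, 2.81], [-0.39, 2.02], [-1.27, 1.25], [0.06, 2.57], [-1.19, 4.33], [0.19, 2], [-2.82, 2.82]. Speed limits (rad/s): [1.89, 1.89, 2.39, 2.39, 3.01, 3.01, 3.01].

### API

Orientations are given as a rotation vector (axis times angle).
In Python, from plant import robot gives the robot as it stands.
- The arm moves only by the shell command python3 -m creep 'ROWS'. ROWS is JSON, a list of rows, each a list of 5 numbers: the shift along the tool's x, y, z each as a share of 250 mm, from -1 to 1, then the turn about the tool's z as a share of 2 rad, from -1 to 1, then the opening, from 0 (shut) to 1 (fully open). A call has 1 to 10 rows; each row is the pose to reach, as a shift and turn from the pose commanded when the call began, along the tool's axes at that moment; what a row does not reach only later rows make up. A row lasts 1/12 s, in which the tool goes at most 41.7 mm and 7.16 degrees, less where a joint would pass 70% of its speed; a pose out of reach is approached as far as the arm can. A call with a number of a shift or a turn outside -1 to 1 is refused whole. A call with a gripper value outside its range is refused whole. The fingers move at their own pace and stop on an object; the grip force is fixed at half the most. Time passes only in rows, so rows that repeat a pose let the fingers close. It gives the time, the measured TCP pose, the force, the opening and the grip force at its end, in the units of the state.
- robot.observe(): the state, without advancing time (a new reading comes with each control period).
- robot.capture(name): name is "scene" or "top" or "wrist"; returns a dict with "frame" (480x640x3 uint8, red, green, blue), "fx", "fy", "cx", "cy" (pixels), "R" (3x3) and "t" (3): a world point X has camera coordinates R X + t. Camera axes: x right, y down, z forward; pixel columns grow to the right and rows downward; lengths in mm; the calibration is good to about 2 mm. A picture is of the moment at which its call begins. There is no depth.
- robot.close_job(): hands the job in; it is judged then, once.
The state is a dict: "clock": time; "q": joint angles; "qd": joint speeds; "tau": joint torques, N m; "tool_pos": TCP position; "ee_rot": TCP orientation; "contact_force": force on the tool from outside, world axes, zero at the start; "ft_torque": the same for the moment, N m; "gripper_width": opening from 0.0 (shut) to 1.0 (fully open); "grip_force": force on a finger pad.
Only numpy, scipy, OpenCV 4.12 (cv2) and the standard library are available. Lean on these libraries where they do the work, as an engineer would, in place of code of your own. Each camera call takes 0.05 s, during which the arm holds its last target. There are 200 camera calls.

## Working session

There is one attempt and no reset: what is moved stays moved. The work goes in short steps, Python scripts to look and compute and a shell command to move; the robot and the scene stay as the last step left them, time stands still between calls to the robot, and variables do not carry over. Pictures are saved under pics/ and viewed, at most 14 in all, crops included, and the job is handed in when it is done.

```bash
ls; mkdir -p pics
cat > h.py <<'E'
import numpy as np,cv2
from plant import robot
from scipy.spatial.transform import Rotation as Ro
def cap(n,f=None):
    c=robot.capture(n); c['R']=np.array(c['R']);c['t']=np.array(c['t'])
    if f: cv2.imwrite('pics/'+f,c['frame'][:,:,::-1])
    return c
def ray(c,u,v,z):
    d=c['R'].T@np.array([(u-c['cx'])/c['fx'],(v-c['cy'])/c['fy'],1]); o=-c['R'].T@c['t']
    return (o+d*(z-o[2])/d[2])
def proj(c,p):
    q=c['R']@np.array(p,float)+c['t']; return c['fx']*q[0]/q[2]+c['cx'],c['fy']*q[1]/q[2]+c['cy']
def sv():
    s=robot.observe(); return s
E
python3 - <<'E'
from h import *
import pickle
d={n:cap(n,n+'0.png') for n in('scene','top','wrist')}
pickle.dump(d,open('d0.pkl','wb'))
for n,c in d.items(): print(n,-c['R'].T@c['t'],c['fx'])
s=sv();print(s['clock'],s['tool_pos'],s['ee_rot'],Ro.from_rotvec(s['ee_rot']).as_matrix().round(3),robot.nose_length)
E
```

```text
pics
scene [  72.34806261 -710.57910886  655.49501334] 433.46450948845774
top [ 317.17504019   10.68017561 1220.15582707] 580.389633478469
wrist [187.26064518 602.51142961 372.51716944] 377.90707572051934
0.15 [264.34246114 566.2457391  404.2099646 ] [-6.80580475e-01 -3.06683554e+00  1.48528857e-03] [[-0.906  0.423 -0.   ]
 [ 0.423  0.906 -0.001]
 [-0.    -0.001 -1.   ]] 173.4
```

View pics/top0.png

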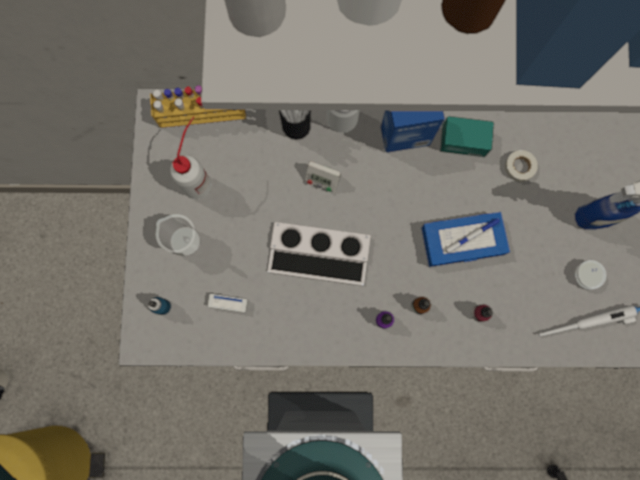

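View pics/scene0.png

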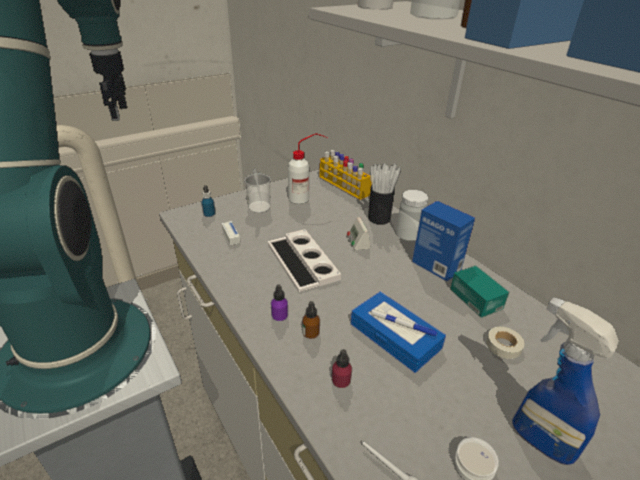

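```bash
cat > m0.py <<'E'
from h import *
import pickle
d=pickle.load(open('d0.pkl','rb'));T=d['top'];S=d['scene']
def blobs(c,lo,hi,roi,mn):
    x0,y0,x1,y1=roi; hsv=cv2.cvtColor(c['frame'],cv2.COLOR_RGB2HSV)
    m=np.zeros(hsv.shape[:2],np.uint8); m[y0:y1,x0:x1]=cv2.inRange(hsv,lo,hi)[y0:y1,x0:x1]
    k,_=cv2.findContours(m,cv2.RETR_EXTERNAL,cv2.CHAIN_APPROX_NONE)
    return [a for a in k if cv2.contourArea(a)>=mn]
def rect(c,k,z):
    w=np.array([ray(c,p[0][0],p[0][1],z)[:2] for p in k],np.float32); return cv2.minAreaRect(w)
f=lambda r:[np.round(r[0],1),np.round(r[1],1),round(r[2],1)]
# dark wells/tray
for k in blobs(T,(0,0,0),(180,255,60),(262,215,375,290),40): print('dark',cv2.boundingRect(k),f(rect(T,k,6)),f(rect(T,k,18)))
for k in blobs(T,(0,0,150),(180,40,255),(262,215,375,290),800): print('rack',f(rect(T,k,14)))
for k in blobs(T,(95,120,40),(125,255,255),(415,205,515,275),800): print('box lid',f(rect(T,k,40)))
for k in blobs(T,(0,0,130),(180,50,255),(430,215,505,265),300): print('label',f(rect(T,k,40)))
for k in blobs(T,(0,0,150),(180,40,255),(200,285,255,320),300): print('pack',f(rect(T,k,25)))
for k in blobs(T,(0,0,110),(180,255,255),(200,285,255,320),300): print('pack all',cv2.boundingRect(k),f(rect(T,k,25)))
hsv=cv2.cvtColor(T['frame'],cv2.COLOR_RGB2HSV)
for n,(u,v) in dict(blue=(159,306),brown=(422,305),mag=(484,313),purple=(385,319)).items():
    k=blobs(T,(0,70,0),(180,255,255),(u-16,v-16,u+16,v+16),20)
    for a in k: print(n,cv2.boundingRect(a),[f(rect(T,a,z)) for z in(0,45)], ray(T,u,v,80)[:2].round())
a=cv2.resize(T['frame'][195:345,135:515],None,fx=2.1,fy=2.1,interpolation=3)
b=cv2.resize(S['frame'][170:400,190:460],None,fx=1.2,fy=1.2,interpolation=3)
o=np.zeros((a.shape[0]+b.shape[0],a.shape[1],3),np.uint8);o[:a.shape[0]]=a;o[a.shape[0]:,:b.shape[1]]=b
cv2.imwrite('pics/crop0.png',o[:,:,::-1]);print(o.shape)
E
python3 m0.py
```

```text
dark (272, 252, 90, 29) [array([488.5,  12.8]), array([186.5,  37. ]), 82.4] [array([486.8,  12.8]), array([184.7,  36.6]), 82.4]
dark (342, 238, 18, 17) [array([531.1, -58.4]), array([34.5, 36.2]), 0.4] [array([529. , -57.7]), array([34.2, 35.9]), 0.4]
dark (312, 234, 18, 17) [array([539.3,   5.4]), array([34.6, 36.2]), 0.4] [array([537.1,   5.5]), array([34.3, 35.8]), 0.4]
dark (282, 230, 18, 17) [array([547.6,  69.3]), array([34.7, 36.3]), 0.4] [array([545.3,  68.7]), array([34.3, 35.9]), 0.4]
rack [array([514.9,   9. ]), array([206.5, 110.5]), 82.3]
box lid [array([ 541.9, -294.3]), array([ 90.8, 168.9]), 9.4]
label [array([ 544.6, -297.9]), array([ 52. , 111.8]), 9.5]
pack [array([408.3, 196.1]), array([77.4, 27.3]), 82.7]
pack all (200, 285, 55, 35) [array([409.7, 196.8]), array([ 69.6, 112.5]), 0.3]
blue (153, 297, 17, 17) [[array([402.4, 335.5]), array([30.7, 31.6]), 77.2], [array([399.3, 323.6]), array([29.5, 30.4]), 77.2]] [397. 320.]
brown (413, 297, 17, 17) [[array([ 407.6, -205.6]), array([34.2, 31.4]), 25.4], [array([ 404.2, -197.7]), array([32.9, 30.3]), 25.4]] [ 401. -194.]
mag (474, 305, 17, 16) [[array([ 391.2, -332.5]), array([33.3, 29.7]), 19.6], [array([ 388.4, -319.9]), array([32.1, 28.6]), 19.6]] [ 386. -315.]
purple (376, 312, 18, 16) [[array([ 376.8, -129.1]), array([31.1, 35.7]), 0.3], [array([ 374.6, -124. ]), array([29.9, 34.4]), 0.3]] [ 374. -121.]
(591, 798, 3)
```

View pics/crop0.png

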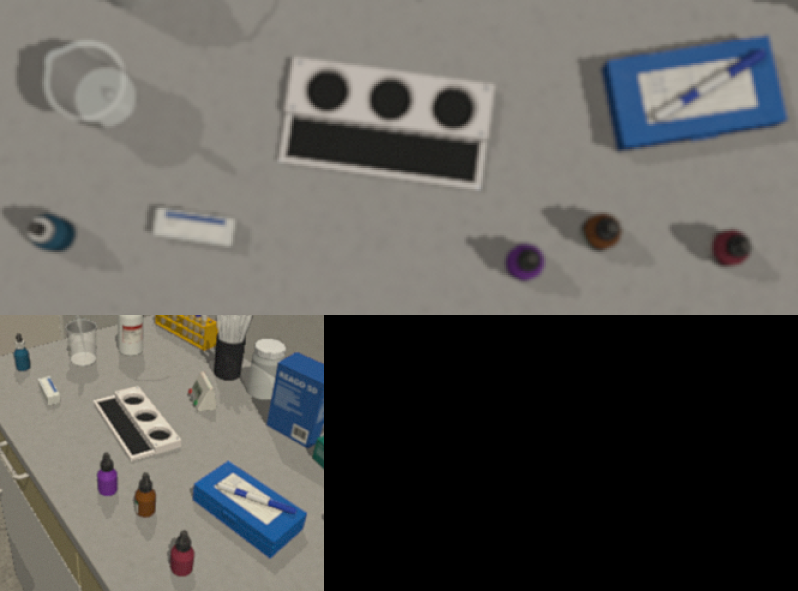

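```bash
cat >> h.py <<'E'
def go(x,y,z,yaw,s=None):
    """print shares to put grasp point(155 ahead) at x,y,z; yaw=angle (deg) of tool y axis in world from +x (mod 180)"""
    s=s or robot.observe(); M=Ro.from_rotvec(s['ee_rot']).as_matrix(); p=np.array(s['tool_pos'])
    d=M.T@(np.array([x,y,z+155])-p)/250
    a=np.degrees(np.arctan2(M[1,1],M[0,1])); t=-((yaw-a+90)%180-90)
    print('go',(x,y,z,yaw),'shares',d.round(3),'turn deg',round(t,1),'share',round(np.radians(t)/2,3),'q7',round(s['q'][6],2))
def st():
    s=robot.observe();M=Ro.from_rotvec(s['ee_rot']).as_matrix()
    print('clk',round(s['clock'],2),'grasp',(np.array(s['tool_pos'])+155*M[:,2]).round(1),'yaw',np.degrees(np.arctan2(M[1,1],M[0,1])).round(1),'w',s['gripper_width'],'gf',s['grip_force'],'F',np.round(s['contact_force'],1)); return s
E
python3 - <<'E'
from h import *
import pickle
d=pickle.load(open('d0.pkl','rb'));T=d['top']
c=lambda u,v:(u/2.1+135,v/2.1+195)
P=[ray(T,*c(655,117),47)[:2],ray(T,*c(762,57),47)[:2]];print('pen',P,(P[0]+P[1])/2,np.linalg.norm(P[0]-P[1]),np.degrees(np.arctan2(*(P[1]-P[0])[::-1])))
for n,t,z in(('blue',(38,229),88),('brown',(607,225),80),('mag',(738,242),76)): print(n,ray(T,*c(*t),z)[:2])
go(540,-297,150,57)
E
```

```text
pen [array([ 515.25397721, -254.17617722]), array([ 576.03819849, -362.27828412])] [ 545.64608785 -308.22723067] 124.01930121700634 -60.65159374494664
blue [400.00444128 329.4955548 ]
brown [ 407.03268474 -198.19031747]
mag [ 392.09727269 -321.46227335]
go (540, -297, 150, 57) shares [-2.46  -2.662  0.4  ] turn deg 8.0 share 0.07 q7 -0.05
```

```bash
python3 -m creep '[[-0.62,-0.67,0,0,1],[-0.62,-0.67,0,0,1],[-0.62,-0.67,0,0,1],[-0.62,-0.67,0,0,1],[-0.62,-0.67,0,0,1],[-0.62,-0.67,0,0,1],[-0.62,-0.67,0,0,1]]'
python3 -m creep '[[-0.62,-0.67,0,0,1],[-0.62,-0.67,0,0,1],[-0.62,-0.67,0,0,1],[-0.62,-0.67,0,0,1],[-0.62,-0.67,0,0,1],[-0.62,-0.67,0,0,1],[-0.62,-0.67,0,0,1]]'
python3 -m creep '[[-0.62,-0.67,0,0,1],[-0.62,-0.67,0,0,1],[-0.62,-0.67,0,0,1],[-0.62,-0.67,0,0,1],[-0.62,-0.67,0,0,1],[-0.62,-0.67,0,0,1],[-0.62,-0.67,0,0,1]]'
python3 - <<'E'
from h import *
st();go(545.6,-308.2,200,29.3)
E
```

```text
clock: 0.73
tool_pos: [335.6, 344.8, 404.9]
ee_rot: [0.689, 3.065, -0.001]
contact_force: [-0.6, 0.1, -0.1]
gripper_width: 1.0
grip_force: 0.0
clock: 1.32
tool_pos: [404.6, 128.0, 404.9]
ee_rot: [0.689, 3.065, -0.0]
contact_force: [-0.2, -0.5, 0.2]
gripper_width: 0.999
grip_force: 0.0
clock: 1.9
tool_pos: [474.0, -89.1, 404.7]
ee_rot: [0.687, 3.065, -0.002]
contact_force: [-1.1, -0.0, -0.3]
gripper_width: 1.003
grip_force: 0.0
clk 1.9 grasp [474.  -89.3 249.7] yaw 64.7 w 1.0029232163396484 gf 0.0 F [-1.1 -0.  -0.3]
go (545.6, -308.2, 200, 29.3) shares [-0.633 -0.67   0.2  ] turn deg 35.4 share 0.309 q7 1.35
```

```bash
python3 -m creep '[[-0.633,-0.67,0.2,0.31,0.5],[-0.633,-0.67,0.2,0.31,0.5],[-0.633,-0.67,0.2,0.31,0.5],[-0.633,-0.67,0.2,0.31,0.5],[-0.633,-0.67,0.2,0.31,0.5],[-0.633,-0.67,0.2,0.31,0.5],[-0.633,-0.67,0.2,0.31,0.5],[-0.633,-0.67,0.2,0.31,0.5],[-0.633,-0.67,0.2,0.31,0.5]]'
python3 - <<'E'
from h import *
import pickle
st();c=cap('wrist','w1.png');pickle.dump(c,open('w1.pkl','wb'));print(-c['R'].T@c['t'],c['R'].round(2))
E
```

```text
clock: 2.65
tool_pos: [546.2, -303.1, 354.3]
ee_rot: [-1.581, -2.713, -0.001]
contact_force: [0.2, 0.8, 0.2]
gripper_width: 0.5
grip_force: 0.0
clk 2.65 grasp [ 546.1 -303.   199.3] yaw 29.5 w 0.5001489393167221 gf 0.0 F [0.2 0.8 0.2]
[ 504.05631831 -228.91213313  322.80131339] [[ 0.87  0.49 -0.  ]
 [ 0.47 -0.82  0.33]
 [ 0.16 -0.28 -0.95]]
```

View pics/w1.png

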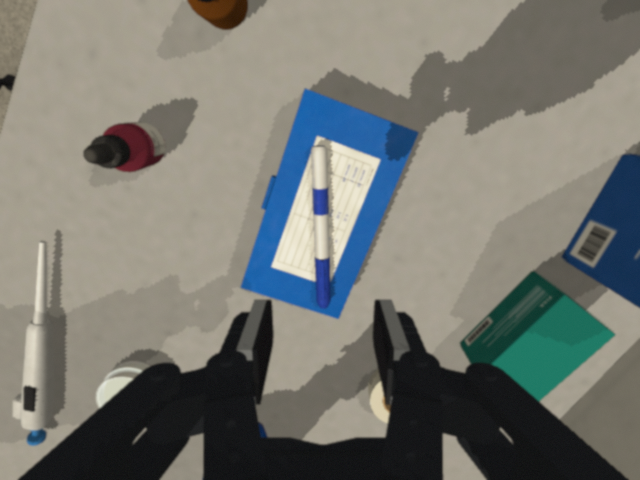

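Run:
```python
from h import *
import pickle
c=pickle.load(open('w1.pkl','rb'))
P=[ray(c,320,143,46)[:2],ray(c,323,303,46)[:2]];print('pen',P,(P[0]+P[1])/2,np.linalg.norm(P[0]-P[1]),np.degrees(np.arctan2(*(P[1]-P[0])[::-1])))
B=np.array([ray(c,u,v,40)[:2] for u,v in((304,90),(417,131),(338,317),(242,287))]);print(B.round(1),B.mean(0),[np.linalg.norm(B[i]-B[i-1]).round() for i in range(4)])
e=B[0]+B[1]-B[2]-B[3];print('box yaw',np.degrees(np.arctan2(-e[0],e[1])))
m=(P[0]+P[1])/2;go(m[0],m[1],60,29.5)
```

```text
pen [array([ 513.82656536, -250.10560342]), array([ 578.88637899, -360.47603258])] [ 546.35647218 -305.290818  ] 128.11873782987513 -59.482019690184075
[[ 486.7 -224.8]
 [ 570.7 -208.8]
 [ 598.2 -368.7]
 [ 514.8 -383.5]] [ 542.61902439 -296.4141621 ] [np.float64(161.0), np.float64(86.0), np.float64(162.0), np.float64(85.0)]
box yaw 9.907949128096357
go (np.float64(546.3564721763021), np.float64(-305.2908179990431), 60, 29.5) shares [-0.009 -0.005  0.559] turn deg 0.1 share 0.001 q7 1.26
```

```bash
python3 -m creep '[[-0.01,-0.005,0.2,0,0.4],[-0.01,-0.005,0.4,0,0.4],[-0.01,-0.005,0.5,0,0.4],[-0.01,-0.005,0.548,0,0.4],[-0.01,-0.005,0.548,0,0.4],[-0.01,-0.005,0.548,0,0],[-0.01,-0.005,0.548,0,0],[-0.01,-0.005,0.548,0,0],[-0.01,-0.005,0.548,0,0],[-0.01,-0.005,0.548,0,0]]'
python3 -m creep '[[0,0,0,0,0],[0,0,-0.1,0,0],[0,0,-0.2,0,0],[0,0,-0.4,0,0],[0,0,-0.4,0,0],[0,0,-0.4,0,0]]'
python3 - <<'E'
from h import *
st();go(486,12.5,100,-7.4)
cap('wrist','w2.png')
E
```

```text
clock: 3.53
tool_pos: [546.5, -307.1, 219.7]
ee_rot: [1.582, 2.711, 0.001]
contact_force: [-0.9, 3.7, 9.0]
gripper_width: 0.099
grip_force: 59.5
clock: 4.03
tool_pos: [546.5, -307.7, 322.4]
ee_rot: [1.58, 2.707, 0.002]
contact_force: [-0.4, 0.3, 0.3]
gripper_width: 0.098
grip_force: 58.7
clk 4.03 grasp [ 547.5 -308.1  167.4] yaw 29.5 w 0.09831083779257531 gf 58.67664098739624 F [-0.4  0.3  0.3]
go (486, 12.5, 100, -7.4) shares [1.236 0.418 0.265] turn deg 36.9 share 0.322 q7 1.29
```

View pics/w2.png

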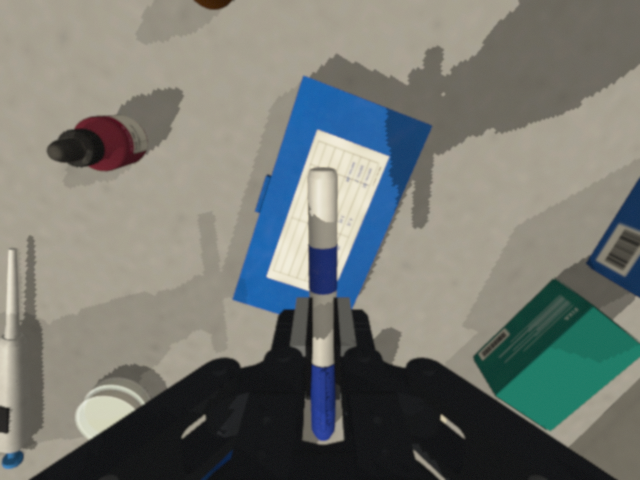

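```bash
python3 -m creep '[[0.62,0.21,0,0,0],[0.62,0.21,0,0,0],[0.62,0.21,0,0,0],[0.62,0.21,0,0,0],[0.62,0.21,0,0,0]]'
python3 -m creep '[[0.62,0.21,0.1,0.322,0],[0.62,0.21,0.1,0.322,0],[0.62,0.21,0.1,0.322,0],[0.62,0.21,0.1,0.322,0],[0.62,0.21,0.1,0.322,0],[0.62,0.21,0.1,0.322,0],[0.62,0.21,0.1,0.322,0],[0.62,0.21,0.1,0.322,0]]'
python3 - <<'E'
from h import *
import pickle
c=cap('wrist','w3.png');pickle.dump(c,open('w3.pkl','wb'));st();go(486,12.5,33,-7.4)
E
```

```text
clock: 4.5
tool_pos: [514.8, -139.1, 316.9]
ee_rot: [-1.571, -2.716, -0.004]
contact_force: [2.2, 0.1, 0.4]
gripper_width: 0.102
grip_force: 58.7
clock: 5.17
tool_pos: [484.8, 14.4, 292.6]
ee_rot: [2.358, 2.075, -0.001]
contact_force: [0.2, -0.2, -0.5]
gripper_width: 0.097
grip_force: 58.7
clk 5.22 grasp [484.9  13.9 137.7] yaw -7.3 w 0.09666834318309818 gf 58.72783720493317 F [-0.3 -0.6 -0.1]
go (486, 12.5, 33, -7.4) shares [-0.005  0.005  0.419] turn deg 0.1 share 0.001 q7 0.15
```

View pics/w3.png

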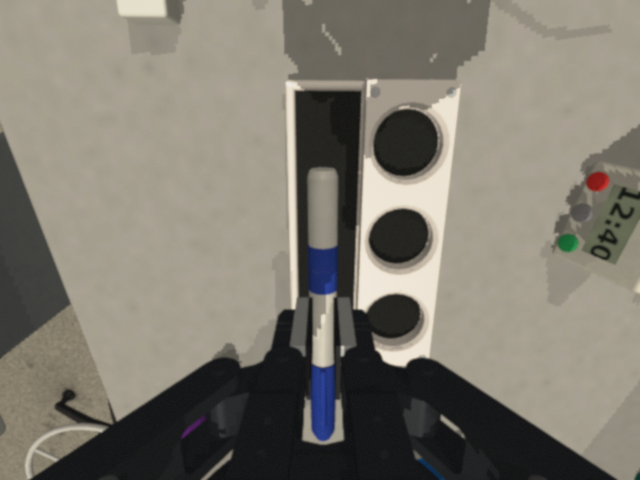

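```bash
python3 -m creep '[[0,0.005,0.15,0,0],[0,0.005,0.3,0,0],[0,0.005,0.38,0,0],[0,0.005,0.42,0,0],[0,0.005,0.422,0,0],[0,0.005,0.422,0,0.1],[0,0.005,0.422,0,0.3],[0,0.005,0.422,0,0.3],[0,0.005,0.422,0,0.3],[0,0.005,0.2,0,0.3]]'
python3 -m creep '[[0,0,-0.3,0,0.3],[0,0,-0.3,0,0.3],[0,0,-0.3,0,0.3],[0,0,-0.3,0,0.3],[0,0,-0.3,0,0.3]]'
python3 - <<'E'
from h import *
import pickle
c=cap('wrist');pickle.dump(c,open('w4.pkl','wb'));s=st();go(408,196,150,-7.3)
hsv=cv2.cvtColor(c['frame'],cv2.COLOR_RGB2HSV)
cv2.imwrite('pics/w4.png',c['frame'][:320,200:540,::-1])
for n,z in (('L',(546,69)),('M',(538,5.5)),('R',(530,-58))): print(n,proj(c,(*z,18)))
E
```

```text
clock: 6.05
tool_pos: [484.6, 14.5, 225.2]
ee_rot: [-2.358, -2.072, 0.011]
contact_force: [-1.2, 0.8, 0.7]
gripper_width: 0.301
grip_force: 0.0
clock: 6.47
tool_pos: [485.9, 14.5, 303.9]
ee_rot: [-2.36, -2.073, -0.001]
contact_force: [0.2, -0.3, 0.1]
gripper_width: 0.299
grip_force: 0.0
clk 6.52 grasp [485.7  14.4 148.4] yaw -7.4 w 0.3012549673219045 gf 0.0 F [ 0.7 -0.1 -1. ]
go (408, 196, 150, -7.3) shares [ 0.68  -0.402 -0.006] turn deg -0.1 share -0.001 q7 0.14
L (np.float64(403.77205890627806), np.float64(145.81964009506402))
M (np.float64(397.80381927094635), np.float64(238.04372775162042))
R (np.float64(392.695295893731), np.float64(316.98306942061186))
```

View pics/w4.png

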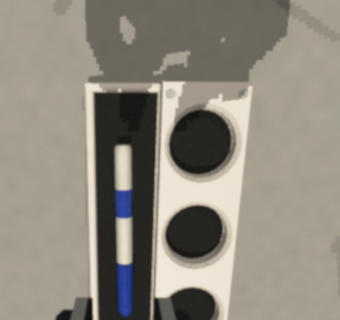

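```bash
python3 -m creep '[[0.68,-0.402,0,0,0.7],[0.68,-0.402,0,0,0.7],[0.68,-0.402,0,0,0.7],[0.68,-0.402,0,0,0.7],[0.68,-0.402,0,0,0.7],[0.68,-0.402,0,0,0.7],[0.68,-0.402,0.1,0,0.7],[0.68,-0.402,0.2,0,0.7],[0.68,-0.402,0.3,0,0.7]]'
python3 - <<'E'
from h import *
c=cap('wrist');s=st();go(408,196,24,-7.3)
cv2.imwrite('pics/w5.png',c['frame'][:,:,::-1])
E
```

```text
clock: 7.27
tool_pos: [408.0, 195.7, 227.1]
ee_rot: [2.36, 2.073, -0.002]
contact_force: [0.3, 0.5, -0.1]
gripper_width: 0.699
grip_force: 0.0
clk 7.32 grasp [406.2 194.5  68.5] yaw -7.4 w 0.6985794922097489 gf 0.0 F [-7.  -1.4 -5.3]
go (408, 196, 24, -7.3) shares [0.005 0.005 0.178] turn deg -0.1 share -0.001 q7 -0.18
```

View pics/w5.png

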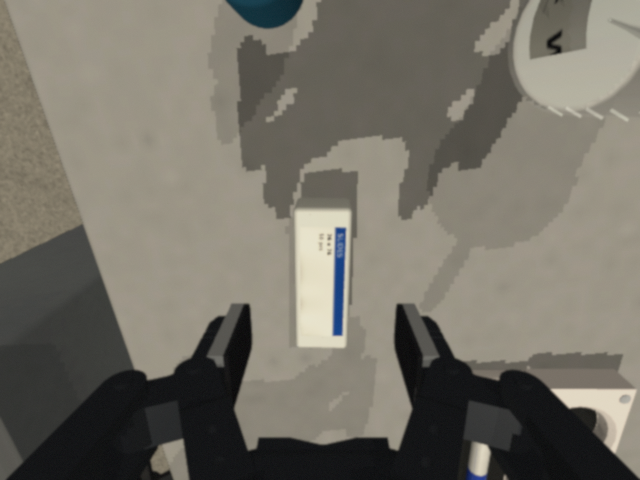

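```bash
python3 -m creep '[[0.005,0.005,0.1,0,0.7],[0.005,0.005,0.17,0,0.7],[0.005,0.005,0.178,0,0.7],[0.005,0.005,0.178,0,0],[0.005,0.005,0.178,0,0],[0.005,0.005,0.178,0,0],[0.005,0.005,0.178,0,0],[0.005,0.005,0.178,0,0]]'
python3 -m creep '[[0,0,0,0,0],[0,0,-0.1,0,0],[0,0,-0.3,0,0],[0,0,-0.5,0,0],[0,0,-0.5,0,0],[0,0,-0.5,0,0]]'
python3 - <<'E'
from h import *
st();go(543,-296.5,120,9.7)
E
```

```text
clock: 7.98
tool_pos: [410.1, 196.8, 185.6]
ee_rot: [2.361, 2.072, 0.002]
contact_force: [-1.5, -2.9, 7.8]
gripper_width: 0.315
grip_force: 58.8
clock: 8.48
tool_pos: [410.7, 197.1, 313.7]
ee_rot: [-2.36, -2.072, -0.01]
contact_force: [0.5, 0.3, 0.3]
gripper_width: 0.313
grip_force: 59.9
clk 8.48 grasp [411.4 197.8 158.7] yaw -7.4 w 0.312901988327226 gf 59.92174565792084 F [0.5 0.3 0.3]
go (543, -296.5, 120, 9.7) shares [-1.89   0.78   0.147] turn deg -17.1 share -0.15 q7 -0.33
```

```bash
python3 -m creep '[[-0.94,0.39,0,0,0],[-0.94,0.39,0,0,0],[-0.94,0.39,0,0,0],[-0.94,0.39,0,0,0],[-0.94,0.39,0,0,0],[-0.94,0.39,0,0,0],[-0.94,0.39,0,0,0],[-0.94,0.39,0,0,0]]'
python3 -m creep '[[-0.94,0.39,0.1,-0.15,0],[-0.94,0.39,0.1,-0.15,0],[-0.94,0.39,0.1,-0.15,0],[-0.94,0.39,0.1,-0.15,0],[-0.94,0.39,0.1,-0.15,0],[-0.94,0.39,0.1,-0.15,0],[-0.94,0.39,0.1,-0.15,0],[-0.94,0.39,0.1,-0.15,0],[-0.94,0.39,0.1,-0.15,0],[-0.94,0.39,0.1,-0.15,0]]'
python3 - <<'E'
from h import *
import pickle
c=cap('wrist');pickle.dump(c,open('w6.pkl','wb'));st();go(543,-296.5,72,9.7)
cv2.imwrite('pics/w6.png',c['frame'][:,:,::-1])
E
```

```text
clock: 9.15
tool_pos: [476.0, -51.9, 309.8]
ee_rot: [2.366, 2.066, -0.0]
contact_force: [-0.1, 1.4, 0.4]
gripper_width: 0.31
grip_force: 59.9
clock: 9.98
tool_pos: [542.6, -292.9, 284.4]
ee_rot: [-2.023, -2.403, -0.001]
contact_force: [-0.1, 0.4, -0.7]
gripper_width: 0.308
grip_force: 59.9
clk 10.03 grasp [ 542.7 -292.6  129.5] yaw 9.8 w 0.3097376723245427 gf 59.92845833301544 F [-0.8 -0.5 -0.4]
go (543, -296.5, 72, 9.7) shares [-0.015 -0.001  0.23 ] turn deg 0.1 share 0.001 q7 1.01
```

View pics/w6.png

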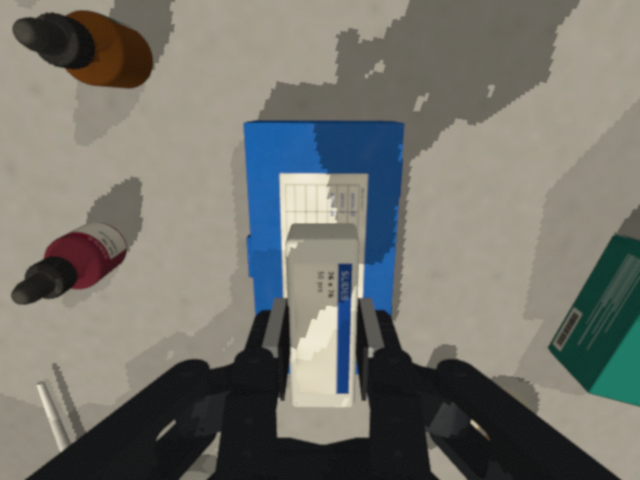

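```bash
python3 -m creep '[[-0.015,0,0.1,0,0],[-0.015,0,0.17,0,0],[-0.015,0,0.21,0,0],[-0.015,0,0.23,0,0],[-0.015,0,0.234,0,0],[-0.015,0,0.234,0,0],[-0.015,0,0.234,0,0.5],[-0.015,0,0.234,0,0.5],[-0.015,0,0.234,0,0.5],[-0.015,0,0.234,0,0.5]]'
python3 -m creep '[[0,0,-0.1,0,0.5],[0,0,-0.3,0,0.5],[0,0,-0.5,0,0.5],[0,0,-0.5,0,0.5],[0,0,-0.5,0,0.5],[0,0,-0.5,0,0.5]]'
python3 - <<'E'
from h import *
import pickle
c=cap('wrist');pickle.dump(c,open('w7.pkl','wb'));st();go(395,-321,150,0)
cv2.imwrite('pics/w7.png',c['frame'][:,:,::-1])
E
```

```text
clock: 10.87
tool_pos: [543.0, -298.1, 226.2]
ee_rot: [2.024, 2.402, 0.0]
contact_force: [0.9, 1.1, 1.2]
gripper_width: 0.498
grip_force: 0.0
clock: 11.37
tool_pos: [543.0, -298.2, 351.9]
ee_rot: [2.023, 2.401, 0.002]
contact_force: [0.7, 0.5, -1.0]
gripper_width: 0.5
grip_force: 0.0
clk 11.42 grasp [ 542.9 -297.9  195.7] yaw 9.8 w 0.4973656235924588 gf 0.0 F [ 0.2  0.5 -0.1]
go (395, -321, 150, 0) shares [ 0.009 -0.599  0.183] turn deg 9.8 share 0.085 q7 0.97
```

View pics/w7.png

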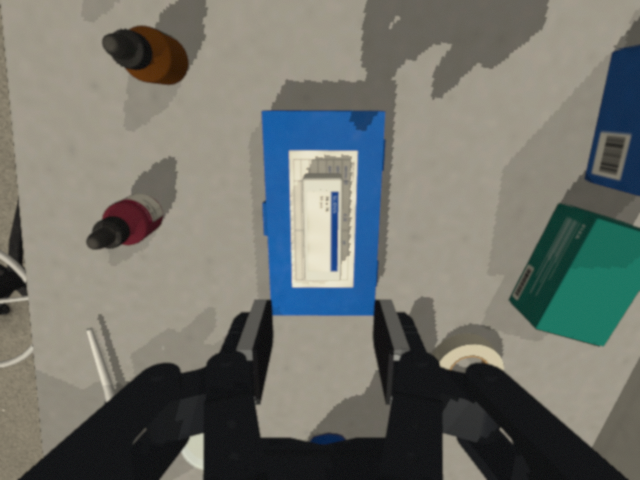

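Run:
```python
from h import *
import pickle
for f,m,b in(('w7.pkl',(97,239),(117,44)),('w6.pkl',(27,292),(30,33))):
    c=pickle.load(open(f,'rb'))
    print(f,'mag',ray(c,*m,77)[:2],'brown',ray(c,*b,81)[:2])
c=pickle.load(open('w7.pkl','rb'))
hsv=cv2.cvtColor(c['frame'],cv2.COLOR_RGB2HSV)
for n,lo,hi,roi in(('mag',(160,90,0),(180,255,255),(80,150,190,270)),('brown',(3,120,0),(20,255,255),(90,0,200,100))):
    m=cv2.inRange(hsv,lo,hi);x0,y0,x1,y1=roi;q=np.zeros_like(m);q[y0:y1,x0:x1]=m[y0:y1,x0:x1]
    k=max(cv2.findContours(q,0,1)[0],key=cv2.contourArea);w=np.array([ray(c,*p[0],0)[:2] for p in k])
    cam=(-c['R'].T@c['t'])[:2];r=np.linalg.norm(w-cam,axis=1);i=r.argmin();u=(w[i]-cam)/r[i];print(n,cv2.boundingRect(k),'base near edge',w[i],'centre',w[i]+18*u)
c=[pickle.load(open('d0.pkl','rb'))['top']][0]
```

```text
w7.pkl mag [ 391.54817318 -323.50273702] brown [ 407.66452754 -200.30044866]
w6.pkl mag [ 392.16338146 -323.72378015] brown [ 405.83520826 -200.83979217]
mag (103, 200, 58, 45) base near edge [ 403.27904227 -328.79996116] centre [ 390.00697532 -340.95941176]
brown (127, 26, 61, 58) base near edge [ 420.09007831 -201.92084821] centre [ 402.20561857 -199.88465078]
```

```bash
python3 - <<'E'
from h import *
go(392,-323,130,-7.4)
E
python3 -m creep '[[0.008,-0.61,0,0.15,0.75],[0.008,-0.61,0,0.15,0.75],[0.008,-0.61,0.1,0.15,0.75],[0.008,-0.61,0.2,0.15,0.75],[0.008,-0.61,0.26,0.15,0.75],[0.008,-0.61,0.26,0.15,0.75],[0.008,-0.61,0.26,0.15,0.75],[0.008,-0.61,0.26,0.15,0.75],[0.008,-0.61,0.26,0.15,0.75]]'
python3 - <<'E'
from h import *
import pickle
c=cap('wrist');pickle.dump(c,open('w8.pkl','wb'));st();go(392,-323,44,-7.4)
cv2.imwrite('pics/w8.png',c['frame'][:,:,::-1])
E
```

```text
go (392, -323, 130, -7.4) shares [ 0.003 -0.612  0.263] turn deg 17.2 share 0.15 q7 0.97
clock: 12.17
tool_pos: [393.3, -322.1, 286.7]
ee_rot: [2.359, 2.073, 0.0]
contact_force: [-0.9, 0.3, 0.2]
gripper_width: 0.748
grip_force: 0.0
clk 12.22 grasp [ 393.4 -322.1  131.7] yaw -7.4 w 0.7506256374708988 gf 0.0 F [0.6 0.  1.1]
go (392, -323, 44, -7.4) shares [-0.004 -0.005  0.351] turn deg 0.0 share 0.0 q7 0.93
```

View pics/w8.png

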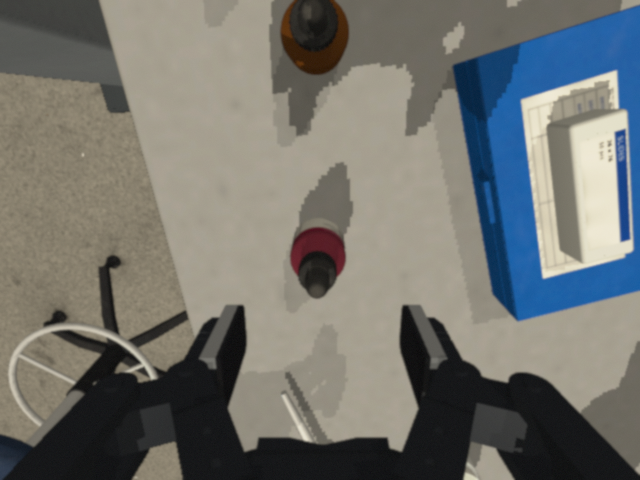

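Run:
```python
from h import *
import pickle
c=pickle.load(open('w8.pkl','rb'))
print(ray(c,317,291,79)[:2],ray(c,313,8,83)[:2]); print(ray(c,319,222,0)[:2],'base far edge')
p=ray(c,317,291,79);go(p[0],p[1],44,-7.4)
```

```text
[ 389.40963559 -326.32165594] [ 404.8235308 -200.0629308]
[ 391.53548942 -312.78415275] base far edge
go (np.float64(389.4096355897785), np.float64(-326.3216559368956), 44, -7.4) shares [-0.019 -0.013  0.351] turn deg 0.0 share 0.0 q7 0.93
```

```bash
python3 -m creep '[[-0.015,-0.01,0.1,0,0.75],[-0.015,-0.01,0.2,0,0.75],[-0.015,-0.01,0.3,0,0.75],[-0.015,-0.01,0.352,0,0.75],[-0.015,-0.01,0.352,0,0.75],[-0.015,-0.01,0.352,0,0],[-0.015,-0.01,0.352,0,0],[-0.015,-0.01,0.352,0,0],[-0.015,-0.01,0.352,0,0],[-0.015,-0.01,0.352,0,0]]'
python3 -m creep '[[0,0,0,0,0],[0,0,-0.1,0,0],[0,0,-0.25,0,0],[0,0,-0.4,0,0],[0,0,-0.4,0,0],[0,0,-0.4,0,0],[0,0,-0.4,0,0]]'
python3 - <<'E'
from h import *
import pickle
c=cap('wrist');pickle.dump(c,open('w9.pkl','wb'));st();go(545.3,69.7,144,-7.4)
cv2.imwrite('pics/w9.png',c['frame'][:,:,::-1])
E
```

```text
clock: 13.05
tool_pos: [389.7, -325.7, 199.4]
ee_rot: [2.359, 2.071, 0.001]
contact_force: [-1.7, 0.7, 8.6]
gripper_width: 0.396
grip_force: 58.8
clock: 13.63
tool_pos: [389.5, -325.1, 298.5]
ee_rot: [2.36, 2.073, 0.002]
contact_force: [-0.4, -0.5, -1.8]
gripper_width: 0.394
grip_force: 59.9
clk 13.68 grasp [ 389.4 -325.   142.9] yaw -7.4 w 0.399173740465883 gf 59.885677099227905 F [-0.5 -0.7 -0.9]
go (545.3, 69.7, 144, -7.4) shares [ 1.647  0.415 -0.004] turn deg -0.0 share -0.0 q7 0.92
```

View pics/w9.png

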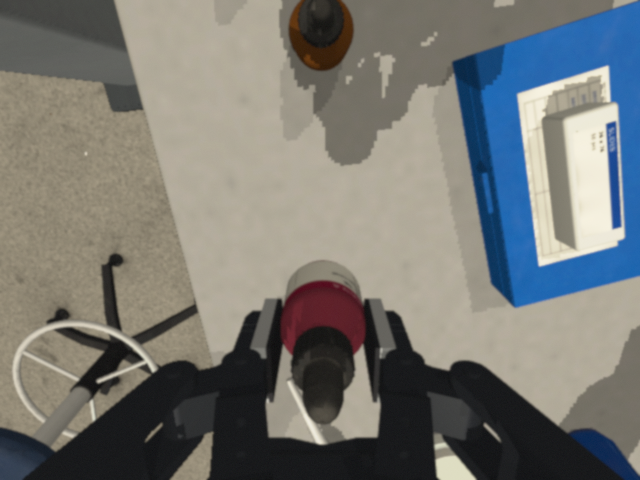

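```bash
python3 - <<'E'
from h import *
import pickle
c=pickle.load(open('w9.pkl','rb'))
print(ray(c,322,405,177)[:2]);print('base edge',ray(c,320,261,98.5)[:2])
E
python3 -m creep '[[0.82,0.207,0,0,0],[0.82,0.207,0,0,0],[0.82,0.207,0,0,0],[0.82,0.207,0,0,0],[0.82,0.207,0,0,0],[0.82,0.207,0,0,0],[0.82,0.207,0,0,0]]'
python3 -m creep '[[0.81,0.207,0,0,0],[0.81,0.207,0,0,0],[0.81,0.207,0,0,0],[0.81,0.207,0,0,0],[0.81,0.207,0,0,0],[0.81,0.207,0,0,0],[0.81,0.207,0,0,0],[0.81,0.207,0,0,0],[0.81,0.207,0,0,0]]'
python3 - <<'E'
from h import *
st();go(545.3,69.7,52,-7.4)
E
```

```text
[ 389.1452052  -323.27530255]
base edge [ 389.88420649 -309.53844735]
clock: 14.27
tool_pos: [467.9, -126.1, 297.0]
ee_rot: [-2.355, -2.077, 0.002]
contact_force: [-0.1, -1.3, -0.1]
gripper_width: 0.4
grip_force: 59.9
clock: 15.02
tool_pos: [544.5, 63.4, 297.6]
ee_rot: [2.364, 2.069, -0.002]
contact_force: [-1.3, -0.8, -0.4]
gripper_width: 0.398
grip_force: 59.9
clk 15.02 grasp [544.4  63.3 142.6] yaw -7.6 w 0.3977431794605402 gf 59.91480231285095 F [-1.3 -0.8 -0.4]
go (545.3, 69.7, 52, -7.4) shares [0.026 0.    0.363] turn deg -0.2 share -0.002 q7 0.11
```

```bash
python3 -m creep '[[0.02,0,0.1,0,0],[0.02,0,0.2,0,0],[0.02,0,0.27,0,0],[0.02,0,0.27,0,0],[0.02,0,0.27,0,0],[0.02,0,0.27,0,0]]'
python3 - <<'E'
from h import *
import pickle
c=cap('wrist');pickle.dump(c,open('w10.pkl','wb'));st();go(545.3,69.7,52,-7.4)
cv2.imwrite('pics/w10.png',c['frame'][:,:,::-1])
E
```

```text
clock: 15.52
tool_pos: [545.7, 69.2, 231.5]
ee_rot: [2.362, 2.07, 0.001]
contact_force: [0.5, 0.5, -0.7]
gripper_width: 0.399
grip_force: 59.9
clk 15.57 grasp [546.1  69.6  76.7] yaw -7.5 w 0.39917263543445364 gf 59.91629183292389 F [ 0.3 -0.4  0.3]
go (545.3, 69.7, 52, -7.4) shares [ 0.    -0.002  0.099] turn deg -0.1 share -0.001 q7 0.17
```

View pics/w10.png

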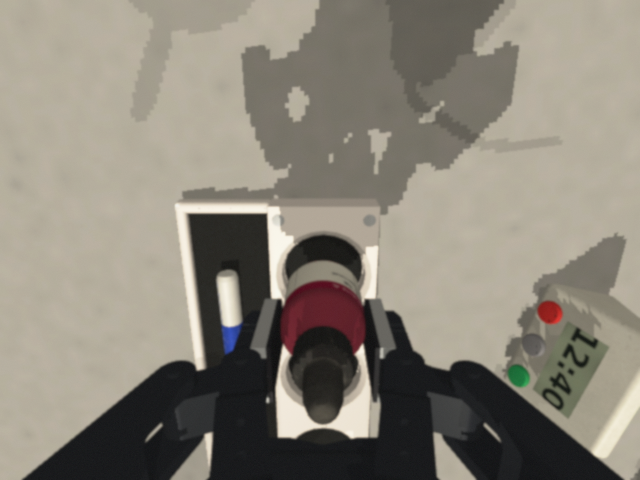

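```bash
python3 - <<'E'
from h import *
import pickle
c=pickle.load(open('w10.pkl','rb'))
for q in((323,232),(323,237)):print(ray(c,*q,18)[:2])
print(ray(c,279,265,18)[:2],ray(c,369,265,18)[:2], ray(c,323,261,32)[:2])
E
python3 -m creep '[[0,-0.002,0.05,0,0],[0,-0.002,0.08,0,0],[0,-0.002,0.1,0,0],[0,-0.002,0.102,0,0],[0,-0.002,0.102,0,0]]'
python3 -c "
from h import *
st()"
```

```text
[548.86681978  94.74717811]
[548.51745036  92.09577261]
[523.73518686  79.79693524] [570.30137311  73.64338233] [547.53686608  84.76593902]
clock: 15.98
tool_pos: [545.0, 70.3, 204.6]
ee_rot: [-2.361, -2.072, 0.0]
contact_force: [0.6, 0.3, 0.7]
gripper_width: 0.397
grip_force: 62.1
clk 15.98 grasp [545.   70.3  49.6] yaw -7.4 w 0.3974031130723924 gf 62.088003158569336 F [0.6 0.3 0.7]
```

```bash
python3 -m creep '[[0,0,0,0,0.7],[0,0,0,0,0.7],[0,0,0,0,0.7],[0,0,-0.15,0,0.7],[0,0,-0.3,0,0.7],[0,0,-0.4,0,0.7],[0,0,-0.4,0,0.7],[0,0,-0.4,0,0.7],[0,0,-0.4,0,0.7]]'
python3 - <<'E'
from h import *
import pickle
c=cap('wrist');st();go(406,-200.3,134,-7.4)
# bottle check: magenta mask & teat pos
hsv=cv2.cvtColor(c['frame'],cv2.COLOR_RGB2HSV)
m=cv2.inRange(hsv,(160,90,20),(180,255,255));k=max(cv2.findContours(m,0,1)[0],key=cv2.contourArea);print(cv2.boundingRect(k))
print('expected body z8,z50',proj(c,(545.3,69.7,8)),proj(c,(545.3,69.7,50)))
E
```

```text
clock: 16.73
tool_pos: [544.7, 70.5, 304.4]
ee_rot: [-2.36, -2.073, 0.001]
contact_force: [-0.4, 0.3, -0.2]
gripper_width: 0.699
grip_force: 0.0
clk 16.78 grasp [544.4  70.4 149. ] yaw -7.4 w 0.7016533886667164 gf 0.0 F [ 0.5 -0.2 -0.4]
go (406, -200.3, 134, -7.4) shares [-1.145 -0.409  0.061] turn deg -0.0 share -0.0 q7 0.09
(297, 217, 53, 45)
expected body z8,z50 (np.float64(324.81725538232405), np.float64(231.16695614226586)) (np.float64(325.0857692362122), np.float64(251.67408442454365))
```

```bash
python3 -m creep '[[-0.573,-0.205,0,0,0.75],[-0.573,-0.205,0,0,0.75],[-0.573,-0.205,0,0,0.75],[-0.573,-0.205,0,0,0.75],[-0.573,-0.205,0,0,0.75],[-0.573,-0.205,0,0,0.75]]'
python3 -m creep '[[-0.573,-0.205,0.06,0,0.75],[-0.573,-0.205,0.06,0,0.75],[-0.573,-0.205,0.06,0,0.75],[-0.573,-0.205,0.06,0,0.75],[-0.573,-0.205,0.06,0,0.75],[-0.573,-0.205,0.06,0,0.75],[-0.573,-0.205,0.06,0,0.75],[-0.573,-0.205,0.06,0,0.75],[-0.573,-0.205,0.06,0,0.75]]'
cat > b.py <<'E'
from h import *
import sys,pickle
lo,hi=eval(sys.argv[1]),eval(sys.argv[2]); H=float(sys.argv[3])
c=cap('wrist','b%d.png'%int(robot.observe()['clock']*10)); s=st()
hsv=cv2.cvtColor(c['frame'],cv2.COLOR_RGB2HSV)
m=cv2.inRange(hsv,lo,hi); m[330:]=0; m[:,:230]=0;m[:,410:]=0
k=max(cv2.findContours(m,0,1)[0],key=cv2.contourArea);x,y,w,h=cv2.boundingRect(k);print('glass',(x,y,w,h))
# dark teat just below the glass
d=cv2.inRange(hsv,(0,0,0),(180,255,75)); d[:y]=0; d[y+h+50:]=0; d[:,:x-8]=0; d[:,x+w+8:]=0
n,l,stt,ce=cv2.connectedComponentsWithStats(d)
for j in range(1,n):
    if stt[j,4]>100: print('dark',stt[j])
print('base near edge (z0)',ray(c,x+w/2,y,0)[:2].round(1),'-> centre y about',round(ray(c,x+w/2,y,0)[1]-18,1),' x',ray(c,x+w/2,y+18,25)[:2].round(1))
E
python3 b.py '(3,110,20)' '(22,255,255)' 85; python3 -c "
from h import *
go(406,-200.3,44,-7.4)"
```

```text
clock: 17.28
tool_pos: [474.8, -66.3, 304.3]
ee_rot: [-2.364, -2.069, 0.001]
contact_force: [0.5, -0.0, -0.7]
gripper_width: 0.754
grip_force: 0.0
clock: 18.03
tool_pos: [406.9, -199.4, 289.7]
ee_rot: [-2.359, -2.075, 0.0]
contact_force: [0.9, 0.5, -0.1]
gripper_width: 0.751
grip_force: 0.0
clk 18.08 grasp [ 406.7 -199.6  134.8] yaw -7.3 w 0.7510209976869662 gf 0.0 F [0.5 0.4 0.2]
glass (293, 217, 55, 54)
dark [ 295  217   51   76 2049]
base near edge (z0) [ 406.1 -187.3] -> centre y about -205.3  x [ 405.6 -192.3]
go (406, -200.3, 44, -7.4) shares [-0.003 -0.002  0.363] turn deg 0.1 share 0.001 q7 0.66
```

```bash
python3 -m creep '[[-0.008,-0.003,0.1,0,0.75],[-0.008,-0.003,0.2,0,0.75],[-0.008,-0.003,0.3,0,0.75],[-0.008,-0.003,0.363,0,0.75],[-0.008,-0.003,0.363,0,0.75],[-0.008,-0.003,0.363,0,0],[-0.008,-0.003,0.363,0,0],[-0.008,-0.003,0.363,0,0],[-0.008,-0.003,0.363,0,0],[-0.008,-0.003,0.363,0,0]]'
python3 -m creep '[[0,0,0,0,0],[0,0,-0.1,0,0],[0,0,-0.25,0,0],[0,0,-0.4,0,0],[0,0,-0.4,0,0],[0,0,-0.4,0,0],[0,0,-0.4,0,0]]'
python3 - <<'E'
from h import *
import pickle
c=cap('wrist','w11.png');pickle.dump(c,open('w11.pkl','wb'));s=st()
hsv=cv2.cvtColor(c['frame'],cv2.COLOR_RGB2HSV)
for f,lo,hi in(('w9.pkl',(160,90,20),(180,255,255)),('w11.pkl',(3,110,20),(22,255,255))):
    h=cv2.cvtColor(pickle.load(open(f,'rb'))['frame'],cv2.COLOR_RGB2HSV);m=cv2.inRange(h,lo,hi);m[:200]=0;m[450:]=0;m[:,:250]=0;m[:,400:]=0
    k=max(cv2.findContours(m,0,1)[0],key=cv2.contourArea);print(f,cv2.boundingRect(k))
    g=c['frame'] if f=='w11.pkl' else pickle.load(open(f,'rb'))['frame']
    print('col322 V rows 240-300',h[240:300:4,322,2], 'rows 330-440 V',h[330:440:5,322,2])
go(537.2,6.2,144,-7.4)
E
```

```text
clock: 18.92
tool_pos: [405.5, -202.4, 200.4]
ee_rot: [2.36, 2.072, 0.002]
contact_force: [-2.0, -0.4, 4.8]
gripper_width: 0.4
grip_force: 59.1
clock: 19.5
tool_pos: [405.2, -201.9, 299.5]
ee_rot: [2.36, 2.073, 0.002]
contact_force: [0.2, 0.1, -1.2]
gripper_width: 0.402
grip_force: 59.9
clk 19.55 grasp [ 405.1 -202.   144. ] yaw -7.4 w 0.40057054986893825 gf 59.92394149303436 F [ 0.4 -0.1 -0.5]
w9.pkl (279, 281, 88, 74)
col322 V rows 240-300 [178 177 179 178 178 141 139 139 140 141 109  83  78  86  92] rows 330-440 V [ 23  24  24  35  36  38  38  32  31  32  37  38  37  39  43  57  81  82
  75 108 134 144]
w11.pkl (279, 262, 88, 91)
col322 V rows 240-300 [181 179 178 180 122 142 141 112 132  96  81  64  74  83  84] rows 330-440 V [ 23  25  24  28  37  41  40  36  37  34  33  35  37  37  39  48  57  55
  81  77 179 178]
go (537.2, 6.2, 144, -7.4) shares [0.894 0.417 0.   ] turn deg -0.0 share -0.0 q7 0.66
```

```bash
python3 -m creep '[[0.89,0.417,0,0,0],[0.89,0.417,0,0,0],[0.89,0.417,0,0,0],[0.89,0.417,0,0,0],[0.89,0.417,0,0,0],[0.89,0.417,0,0,0],[0.89,0.417,0,0,0],[0.89,0.417,0,0,0],[0.89,0.417,0.1,0,0],[0.89,0.417,0.2,0,0]]'
python3 -m creep '[[0,0,0.06,0,0],[0,0,0.06,0,0],[0,0,0.06,0,0]]'
python3 - <<'E'
from h import *
import pickle
c=cap('wrist','w12.png');pickle.dump(c,open('w12.pkl','wb'));st();go(537.2,5.2,51.5,-7.4)
E
```

```text
clock: 20.38
tool_pos: [537.1, 3.8, 248.5]
ee_rot: [2.362, 2.071, 0.001]
contact_force: [0.9, -0.6, -0.7]
gripper_width: 0.4
grip_force: 60.0
clock: 20.63
tool_pos: [536.8, 3.5, 233.7]
ee_rot: [-2.363, -2.07, 0.003]
contact_force: [0.7, 0.6, -0.5]
gripper_width: 0.402
grip_force: 60.0
clk 20.68 grasp [537.2   3.6  79.5] yaw -7.5 w 0.40258143280554426 gf 59.96117413043976 F [-0.2 -0.1  0.2]
go (537.2, 5.2, 51.5, -7.4) shares [ 0.006 -0.001  0.112] turn deg -0.1 share -0.001 q7 0.3
```

```bash
python3 -m creep '[[0.006,0,0.05,0,0],[0.006,0,0.08,0,0],[0.006,0,0.1,0,0],[0.006,0,0.112,0,0],[0.006,0,0.112,0,0],[0.006,0,0.112,0,0],[0.006,0,0.112,0,0.65],[0.006,0,0.112,0,0.65],[0.006,0,0.112,0,0.65],[0.006,0,0.112,0,0.65]]'
python3 -m creep '[[0,0,-0.1,0,0.65],[0,0,-0.25,0,0.65],[0,0,-0.4,0,0.65],[0,0,-0.4,0,0.65],[0,0,-0.4,0,0.65],[0,0,-0.4,0,0.65]]'
python3 - <<'E'
from h import *
c=cap('wrist','w13.png');s=st();go(400,329.5,144,-7.4)
hsv=cv2.cvtColor(c['frame'],cv2.COLOR_RGB2HSV)
for n,lo,hi,p in(('mag',(160,90,20),(180,255,255),(545.3,69.7)),('brown',(3,110,20),(22,255,255),(537.2,6.2))):
    m=cv2.inRange(hsv,lo,hi);m[:,:220]=0;m[:,440:]=0
    k=max(cv2.findContours(m,0,1)[0],key=cv2.contourArea);print(n,cv2.boundingRect(k),np.round([proj(c,(*p,8)),proj(c,(*p,50))]))
E
```

```text
clock: 21.52
tool_pos: [537.6, 6.2, 206.1]
ee_rot: [2.361, 2.072, -0.0]
contact_force: [-0.1, 0.5, -0.8]
gripper_width: 0.649
grip_force: 0.0
clock: 22.02
tool_pos: [537.4, 6.5, 305.9]
ee_rot: [-2.36, -2.073, -0.0]
contact_force: [-0.6, 0.9, -0.3]
gripper_width: 0.652
grip_force: 0.0
clk 22.07 grasp [537.1   6.4 150.4] yaw -7.4 w 0.653937814295046 gf 0.0 F [ 0.1 -1.2  0.4]
go (400, 329.5, 144, -7.4) shares [ 1.211 -0.712  0.026] turn deg -0.0 share -0.0 q7 0.22
mag (293, 114, 58, 60) [[323. 141.]
 [323. 147.]]
brown (297, 208, 53, 52) [[323. 230.]
 [324. 250.]]
```

```bash
python3 -m creep '[[0.3,-0.5,0,0,0.75],[0.3,-0.5,0,0,0.75],[0.3,-0.5,0,0,0.75],[0.61,-0.71,0,0,0.75],[0.61,-0.71,0,0,0.75],[0.61,-0.71,0,0,0.75],[0.61,-0.71,0,0,0.75],[0.61,-0.71,0,0,0.75]]'
python3 -m creep '[[0.61,0,0,0,0.75],[0.61,0,0,0,0.75],[0.61,0,0,0,0.75],[0.61,0,0,0,0.75],[0.61,0,0,0,0.75],[0.61,0,0,0,0.75],[0.61,0,0,0,0.75],[0.61,0,0,0,0.75]]'
python3 b.py '(90,110,15)' '(115,255,255)' 93; python3 -c "
from h import *
go(400,332,45,-7.4)"
```

```text
clock: 22.73
tool_pos: [380.3, 181.7, 305.5]
ee_rot: [2.357, 2.077, -0.002]
contact_force: [0.6, -0.4, -0.6]
gripper_width: 0.749
grip_force: 0.0
clock: 23.4
tool_pos: [401.6, 330.0, 305.8]
ee_rot: [2.363, 2.069, -0.001]
contact_force: [-0.5, 0.1, -0.5]
gripper_width: 0.751
grip_force: 0.0
clk 23.45 grasp [401.5 330.2 151. ] yaw -7.6 w 0.7544869921192614 gf 0.0 F [-0.9 -1.3 -0. ]
glass (295, 209, 52, 44)
dark [ 295  209   52   43 1276]
dark [310 246  22  30 537]
base near edge (z0) [401.4 343.5] -> centre y about 325.5  x [400.7 337.3]
go (400, 332, 45, -7.4) shares [ 0.006 -0.007  0.424] turn deg -0.2 share -0.001 q7 -0.49
```

```bash
python3 -m creep '[[-0.002,-0.003,0.15,0,0.75],[-0.002,-0.003,0.28,0,0.75],[-0.002,-0.003,0.38,0,0.75],[-0.002,-0.003,0.42,0,0.75],[-0.002,-0.003,0.42,0,0.75],[-0.002,-0.003,0.42,0,0],[-0.002,-0.003,0.42,0,0],[-0.002,-0.003,0.42,0,0],[-0.002,-0.003,0.42,0,0],[-0.002,-0.003,0.42,0,0]]'
python3 -m creep '[[0,0,0,0,0],[0,0,-0.1,0,0],[0,0,-0.25,0,0],[0,0,-0.45,0,0],[0,0,-0.45,0,0],[0,0,-0.45,0,0],[0,0,-0.45,0,0]]'
python3 - <<'E'
from h import *
c=cap('wrist','w14.png');s=st()
h=cv2.cvtColor(c['frame'],cv2.COLOR_RGB2HSV)
print('V',h[240:300:4,322,2],h[330:450:5,322,2])
go(529.3,-57.2,157,-7.4)
E
```

```text
clock: 24.28
tool_pos: [400.8, 331.4, 202.8]
ee_rot: [-2.361, -2.072, -0.004]
contact_force: [-1.7, -2.3, 8.6]
gripper_width: 0.403
grip_force: 58.8
clock: 24.87
tool_pos: [400.1, 331.4, 314.7]
ee_rot: [-2.359, -2.072, -0.003]
contact_force: [-0.8, 0.0, -1.0]
gripper_width: 0.401
grip_force: 59.8
clk 24.92 grasp [399.9 331.4 158.7] yaw -7.4 w 0.406200722982555 gf 59.817100167274475 F [-0.8 -0.2 -0.8]
V [174 174 170  89 133 136 125 119 107  81  67  58  61  69  69] [109 110 111 111 139 149 138  37  33  32  28  28  34  35  35  37  39  43
  53  51  44  44 129  57]
go (529.3, -57.2, 157, -7.4) shares [-1.474  0.714  0.006] turn deg -0.0 share -0.0 q7 -0.5
```

```bash
python3 -m creep '[[-0.95,0.1,0,0,0],[-0.95,0.1,0,0,0],[-0.95,0.1,0,0,0],[-0.95,0.1,0,0,0],[-0.95,0.1,0,0,0],[-0.95,0.1,0,0,0],[-0.95,0.1,0,0,0],[-0.95,0.1,0,0,0]]'
python3 -m creep '[[-0.53,0.614,0,0,0],[-0.53,0.614,0,0,0],[-0.53,0.614,0,0,0],[-0.53,0.614,0,0,0],[-0.53,0.614,0,0,0],[-0.53,0.614,0,0,0],[-0.53,0.614,0,0,0],[-0.53,0.614,0,0,0],[-0.53,0.614,0.1,0,0],[-0.53,0.614,0.25,0,0]]'
python3 -m creep '[[0,0,0.05,0,0],[0,0,0.05,0,0],[0,0,0.05,0,0]]'
python3 - <<'E'
from h import *
c=cap('wrist','w15.png');st();go(529.3,-59,55,-7.4)
E
```

```text
clock: 25.58
tool_pos: [394.0, 91.2, 313.2]
ee_rot: [-2.364, -2.068, 0.001]
contact_force: [0.2, 0.4, -0.7]
gripper_width: 0.406
grip_force: 59.8
clock: 26.42
tool_pos: [530.0, -56.9, 252.2]
ee_rot: [2.357, 2.075, 0.006]
contact_force: [2.2, 0.4, -0.4]
gripper_width: 0.403
grip_force: 60.0
clock: 26.67
tool_pos: [529.3, -58.1, 239.1]
ee_rot: [-2.36, -2.073, 0.001]
contact_force: [0.7, 0.1, -0.2]
gripper_width: 0.404
grip_force: 60.0
clk 26.72 grasp [529.8 -58.4  84.8] yaw -7.4 w 0.40796332198445107 gf 59.99760925769806 F [ 0.1  0.4 -1. ]
go (529.3, -59, 55, -7.4) shares [-0.003 -0.001  0.119] turn deg -0.0 share -0.0 q7 0.43
```

View pics/w15.png

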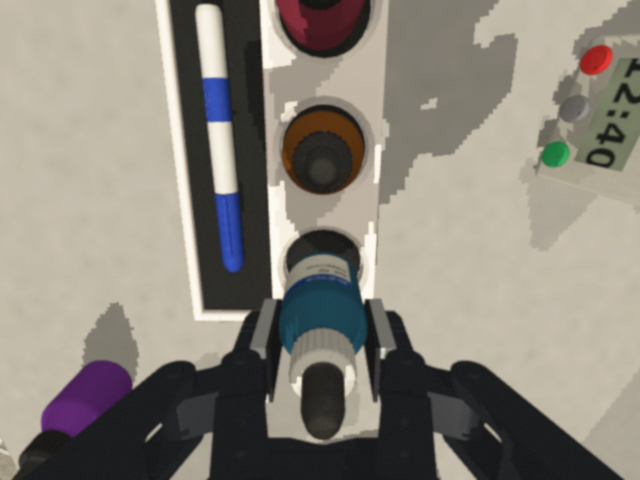

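```bash
python3 -m creep '[[-0.003,0,0.05,0,0],[-0.003,0,0.08,0,0],[-0.003,0,0.1,0,0],[-0.003,0,0.12,0,0],[-0.003,0,0.12,0,0],[-0.003,0,0.12,0,0],[-0.003,0,0.12,0,0.65],[-0.003,0,0.12,0,0.65],[-0.003,0,0.12,0,0.65],[-0.003,0,0.12,0,0.65]]'
python3 -m creep '[[0,0,-0.1,0,0.65],[0,0,-0.25,0,0.65],[0,0,-0.4,0,0.65],[0,0,-0.5,0,0.65],[0,0,-0.5,0,0.65],[0,0,-0.5,0,0.65],[0,0,-0.5,0,0.65]]'
python3 - <<'E'
from h import *
c=cap('wrist','w16.png');s=st()
hsv=cv2.cvtColor(c['frame'],cv2.COLOR_RGB2HSV)
for n,lo,hi,p in(('mag',(160,90,20),(180,255,255),(545.3,69.7)),('brown',(3,110,20),(22,255,255),(537.2,6.2)),('blue',(93,110,15),(108,255,255),(529.3,-57.2))):
    m=cv2.inRange(hsv,lo,hi);m[:,:280]=0;m[:,420:]=0
    k=max(cv2.findContours(m,0,1)[0],key=cv2.contourArea);print(n,cv2.boundingRect(k),np.round([proj(c,(*p,8)),proj(c,(*p,50))]))
m=cv2.inRange(hsv,(112,120,60),(125,255,255));m[:,290:]=0
P=[ray(c,*cv2.minAreaRect(k)[0],12)[:2] for k in cv2.findContours(m,0,1)[0] if cv2.contourArea(k)>60];print(P)
E
```

```text
clock: 27.55
tool_pos: [529.3, -59.5, 208.7]
ee_rot: [2.361, 2.072, 0.0]
contact_force: [-0.8, -0.3, -0.2]
gripper_width: 0.652
grip_force: 0.0
clock: 28.13
tool_pos: [529.0, -59.2, 333.2]
ee_rot: [-2.36, -2.073, 0.0]
contact_force: [-0.2, 0.2, -0.2]
gripper_width: 0.651
grip_force: 0.0
clk 28.18 grasp [528.8 -59.3 177.8] yaw -7.4 w 0.6489648997469173 gf 0.0 F [-0.1 -0.6 -0.2]
mag (293, 0, 58, 69) [[323.  40.]
 [323.  28.]]
brown (296, 107, 54, 56) [[323. 135.]
 [323. 139.]]
blue (301, 363, 106, 87) [[324. 217.]
 [324. 233.]]
[array([480.54236828, -31.19188174]), array([488.61124825,  36.85525081])]
```

Run:
```python
from h import *
im=cv2.imread('pics/w16.png');hsv=cv2.cvtColor(im,cv2.COLOR_BGR2HSV)
m=cv2.inRange(hsv,(90,90,15),(112,255,255));m[:,:280]=0;m[:,380:]=0;m[300:]=0
print([cv2.boundingRect(k) for k in cv2.findContours(m,0,1)[0] if cv2.contourArea(k)>60])
c=cap('top'); hsv=cv2.cvtColor(c['frame'],cv2.COLOR_RGB2HSV); hs=cap('scene','s2.png')
st()
```

```text
[(299, 204, 48, 41)]
clk 28.28 grasp [528.8 -59.6 177.7] yaw -7.5 w 0.6503746691016422 gf 0.0 F [ 0.3 -0.  -0.2]
```

```bash
python3 -c "
from plant import robot
print(robot.close_job())"
```

```text
the job is handed in; nothing more can be done
None
```

I handed the job in at about 28 s. By my last camera and position checks, blue, brown and magenta stand in their wells in order from the slide box, the marker lies in the tray and the slide pack lies on the lid; I saw no verdict.

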